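Point out the missing egg and the broken crispbread

ROBOT

A 6-joint arm with a two-finger parallel gripper is mounted at the origin on the work surface. World frame = base frame: x ahead of the robot, y to its left, z up, the work surface at z = 0. Lengths are in mm, angles in rad, forces in N, time in s.
With the tool pointing down it reaches from about 350 to 975 mm from the base axis. Payload 7.1 kg.
Tool frame: the origin (TCP) lies on the centre line of the jaws, within the pads' length; the fingertips stand 14 mm ahead of it and the grasp point (between the pads) lies 5 mm behind it; z points along the fingers, y is the line along which they close (so a half turn about z gives the same grasp; the last joint's range is limited). The gripper opens to 88 mm and grips with 3 to 60 N. Pads are 20 mm wide; open, the fingers measure 115 mm over their backs; the gripper's body (75 mm by 178 mm) begins 61 mm behind the grasp point.
Start: joints at [-1.24, 0.423, 1.63, -0, 1.089, -0.019], TCP at [214.21, -587.128, 236.675] pointing down, gripper open.
Joint ranges: [-3, 3], [-0.9, 2.11], [0.09, 2.58], [-1.31, 4.45], [0.11, 2.69], [-2.54, 2.54]. Speed limits (rad/s): [2.39, 2.39, 3.01, 3.14, 3.14, 3.14].

INTERFACE

Orientations are given as a 3x3 rotation matrix whose columns are the frame's x, y, z axes.
In Python, from cell import read_state, capture, camera_params, finish_job gives the robot as it stands. The module is installed in compiled form; this text tells all that it offers.
- The arm moves only by the tool move_arm, never from a script. Its argument "targets" is text: rows parted by semicolons, each of 7 numbers parted by spaces: the shift along the tool's x, y, z in cm, then the turn, a rotation vector about the tool's x, y, z in degrees, then the opening, from -1 (shut) to 1 (fully open). In form: dx dy dz wx wy wz fingers; .... A call has exactly 8 rows; each row is the pose to reach, as a shift and turn from the pose commanded when the call began, along the tool's axes at that moment; what a row does not reach only later rows make up. A row lasts 1/10 s, in which the tool goes at most 50 mm and 8.59 degrees, less where a joint would pass 70% of its speed; a pose out of reach is approached as far as the arm can. A call with a gripper value outside its range is refused whole. The fingers move at their own pace and stop on an object; "force" is the grip in N (left out, the last holds). Time passes only in rows, so rows that repeat a pose let the fingers close, or fill a call up. It gives the time, the measured TCP pose, the force, the opening and the grip force at its end, in the units of the state.
- read_state(): the state, without advancing time (a new reading comes with each control period).
- capture(name): name is "side" or "top"; returns (picture, depth): 384x512x3 uint8, red, green, blue; 384x512 float32, mm along the optical axis (not along the pixel's ray), 0 where there is no reading.
- camera_params(name): a dict with "intrinsics" (3x3 intrinsics, pixels), "distortion" ([k1, k2, p1, p2, k3] as OpenCV has them; the pictures are not rectified), "origin" and "attitude" of the camera in the world. Camera axes: x right, y up, looking along -z (the intrinsics and any distortion apply to the point x, -y, -z); pixel columns grow to the right and rows downward; lengths in mm; the calibration is good to about 2 mm. A picture is of the moment at which its call begins. camera_params takes no time and is no camera call.
- finish_job(): hands the job in; it is judged then, once.
The state is a dict: "time": time; "q": joint angles; "joint_vel": joint speeds; "joint_efforts": joint torques, N m; "position": TCP position; "tcp_rot": TCP orientation; "force": force on the tool from outside, world axes, zero at the start; "ft_torque": the same for the moment, N m; "grip_width": opening from 0.0 (shut) to 1.0 (fully open); "grip_force": force on a finger pad.
Only numpy, scipy, OpenCV 4.12 (cv2) and the standard library are available. Lean on these libraries where they do the work, as an engineer would, in place of code of your own. Each camera call takes 0.05 s, during which the arm holds its last target. There are 200 camera calls.

TASK

Show the person laying this breakfast table what is amiss, by pointing and without touching anything: first bring the fingertips straight down to a few centimetres above the one egg cup that has no egg and stay there for two seconds, then rise and point in the same way, from just above, at the one crispbread in the rack that is broken off short. Stay there for at least two seconds and finish still pointing at it. Do not bring the fingertips down over a filled egg cup or a whole crispbread on the way, and leave everything where it stands.

Things in the scene. Friction and masses are not known exactly. Their poses are not given: they have to be found in the camera images.
- cup_empty_top (a point): The egg cup WITHOUT an egg: stainless steel, a 50 mm wide open bowl on a stem and a 48 mm foot, 65 mm high. This point is the centre of its rim, 65 mm above the table; z is up.
- cup_egg_a_top (a point): Top of the boiled egg in a filled egg cup (the same steel cup, 50 mm wide, 65 mm high, with an egg standing in it). This point is the top of the egg, 100 mm above the table; z is up.
- cup_egg_b_top (a point): Top of the boiled egg in a filled egg cup (the same steel cup, 50 mm wide, 65 mm high, with an egg standing in it). This point is the top of the egg, 100 mm above the table; z is up.
- rack: Wooden crispbread rack, 90 x 172 mm, its dividers 46 mm high. Origin at the centre of its underside, on the table; its y axis is the long way and z is up. Its four slots run along its x and lie side by side at y = -60, -20, 20 and 60 mm, with one upright crispbread in each, standing on the rack's 10 mm floor; which slot holds the broken one varies..
- crisp_broken_top (a point): The crispbread that is broken off short: 70 mm wide, 8 mm thick, only 55 mm tall with a jagged upper edge, standing in one slot of the rack with whole pieces (100 mm above the table) 40 mm to one or either side. This point is the middle of its upper edge, 65 mm above the table. x runs along its width, y through its thickness, z is up.
- crisp_a_top (a point): A whole crispbread, 70 mm wide, 8 mm thick, 90 mm tall, standing in a slot of the rack. This point is the middle of its upper edge, 100 mm above the table; x along its width, y through its thickness, z up.
- crisp_b_top (a point): A whole crispbread, 70 mm wide, 8 mm thick, 90 mm tall, standing in a slot of the rack. This point is the middle of its upper edge, 100 mm above the table; x along its width, y through its thickness, z up.
- crisp_c_top (a point): A whole crispbread, 70 mm wide, 8 mm thick, 90 mm tall, standing in a slot of the rack. This point is the middle of its upper edge, 100 mm above the table; x along its width, y through its thickness, z up.
- butter_dish: White ceramic butter dish with lid, 105 x 175 mm (x, y), 88 mm high with its knob; origin at the centre of its underside. To be left alone.
- mug_a: Blue enamel mug, 80 mm wide, 80 mm high, handle on its +y side; origin at the centre of its underside. To be left alone.
- mug_b: The other, identical blue enamel mug; origin at the centre of its underside. To be left alone. Not listed: fixed at the sides of the table, clear of the work, stand a toaster 190 mm high (right) and a kettle 205 mm high (left).
- jam_jar: Jam jar with a metal cap, 60 mm wide, 85 mm high; origin at the centre of its underside. To be left alone.
- salt: Dark wooden salt shaker, 40 mm wide, 76 mm high; origin at the centre of its underside. To be left alone.
Not all that is in view belongs to the job. There is more than one size of the rack; the job needs the middle-sized.

How it is judged:
By the outcome, as a careful person would: the job done as asked, in the order asked, and still so for the second after the job is handed in, with the robot touching nothing.
It also fails if it takes over 42 s, if anything falls off the work surface, if the arm or the gripper's body presses on something with over 40 N, if the wrist force passes 120 N, or if a joint passes its speed limit or range.

## Working session

There is one attempt and no reset: what is moved stays moved. The work goes in short steps, Python scripts to look and compute and a tool call to move; the robot and the scene stay as the last step left them, time stands still between calls to the robot, and variables do not carry over. Pictures are saved under pics/ and viewed, at most 10 in all, crops included, and the job is handed in when it is done.

Besides the shell and the picture viewer there is one more tool, called after "Call:" as a command line: name --argument value ..., lists and objects as JSON in quotes. move_arm: Moves the arm, as the interface text tells. Its arguments: {"type":"object","properties":{"targets":{"type":"string"},"force":{"type":"number"}},"required":["targets"]}

```bash
mkdir -p pics; cat > h.py <<'E'
import numpy as np, cv2
from cell import *
def world(n,u,v,d=None,z=None):
    p=camera_params(n);K=np.array(p["intrinsics"]);D=np.array(p["distortion"])
    R=np.array(p["attitude"]);o=np.array(p["origin"])
    x,y=cv2.undistortPoints(np.array([[[u,v]]],float),K,D)[0,0]
    r=R@np.array([x,-y,-1.])
    s=d if d is not None else (z-o[2])/r[2]
    return o+s*r
E
python3 - <<'E'
from h import *
for n in("top","side"):
    a,d=capture(n);np.savez(n+".npz",a=a,d=d);cv2.imwrite(f"pics/{n}.png",cv2.resize(a[...,::-1],(800,600)))
    p=camera_params(n);print(n,p["origin"],p["attitude"],p["intrinsics"])
print(read_state())
E
```

```text
top [ 390.70066779   -8.29549845 1050.24517325] [[-0.02423148  0.98794051 -0.15292604]
 [-0.99916524 -0.02896582 -0.02880641]
 [-0.03288865  0.15210037  0.9878177 ]] [[403.3580256    0.         257.30578756]
 [  0.         403.3580256  185.24143814]
 [  0.           0.           1.        ]]
side [479.33260562 971.74039761 656.28313066] [[-0.9981346   0.0494716  -0.0357754 ]
 [-0.05578052 -0.50078573  0.86377207]
 [ 0.02481638  0.86415636  0.50261112]] [[443.37404535   0.         247.50768072]
 [  0.         443.37404535 180.80966291]
 [  0.           0.           1.        ]]
{'time': 0.1, 'q': array([-1.23995703e+00,  4.23769297e-01,  1.63054880e+00, -1.66849735e-06,
        1.08857869e+00, -1.90464186e-02]), 'joint_vel': array([ 0.00024713, -0.00319818, -0.00124842,  0.00056478,  0.00014098,
       -0.00127145]), 'joint_efforts': array([-4.50917414e-04, -5.45614672e+01, -2.74324751e+01,  6.44835108e-02,
        1.88023987e-02, -4.91684466e-05]), 'position': array([ 214.09658012, -586.71460061,  236.00181201]), 'tcp_rot': array([[ 9.39411633e-01,  3.42790903e-01, -4.25031485e-04],
       [ 3.42791166e-01, -9.39410824e-01,  1.23293805e-03],
       [ 2.33607706e-05, -1.30393338e-03, -9.99999150e-01]]), 'force': array([ 0.71771794, -0.64043923, -0.0458717 ]), 'ft_torque': array([ 0.01282029,  0.04620034, -0.03194741]), 'grip_force': 0.0, 'grip_width': 0.9963034709285453}
```

View pics/top.png

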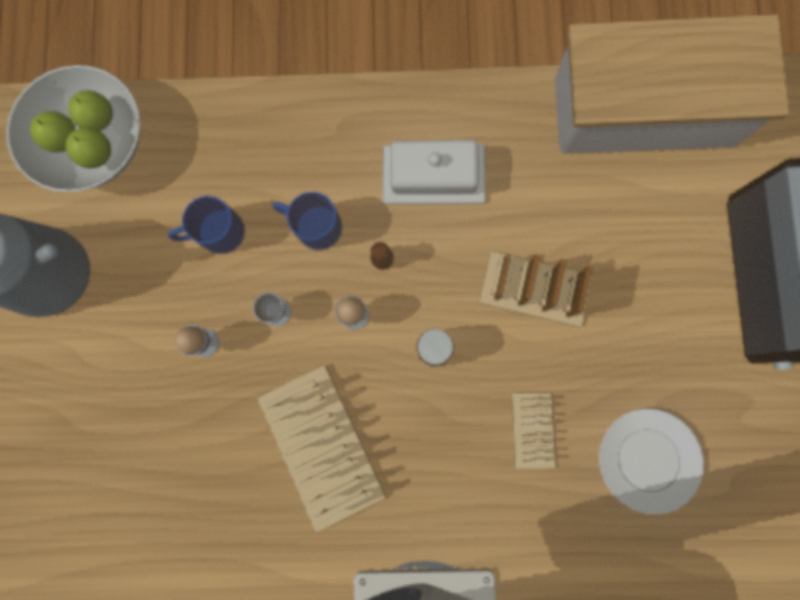

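View pics/side.png

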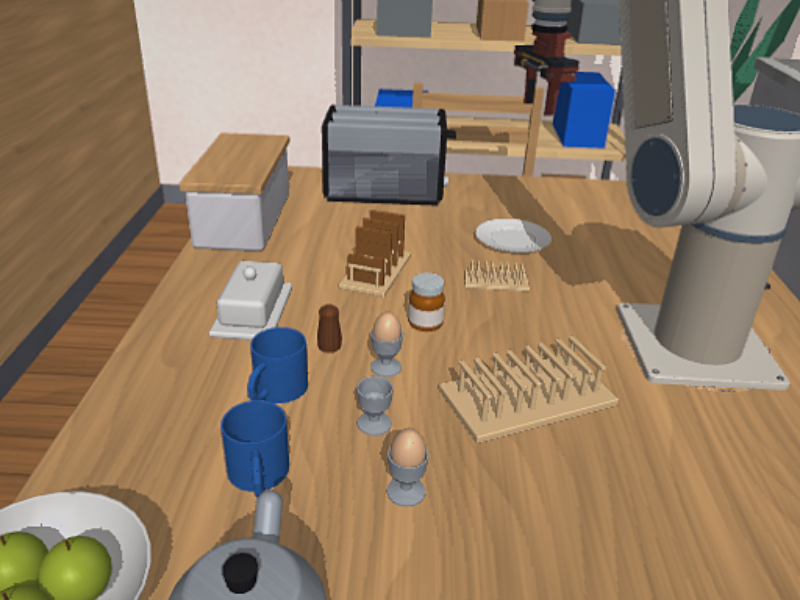

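The pictures (at 800x600) show three egg cups. In the top view they are at (192,341) with an egg, (270,307) open grey bowl and (350,311) with an egg. The empty one is (270,307), or side (375,395).
There are three racks: large and empty at top (320,450), small and empty at (535,430), and middle-sized holding bread at (535,290), or side (375,255). I'll enlarge the middle rack and the empty cup and read their depth.

```bash
python3 - <<'E'
from h import *
T=np.load("top.npz");S=np.load("side.npz")
c=lambda a,x,y,w,h:cv2.resize(a[y:y+h,x:x+w,::-1],(400,300),interpolation=cv2.INTER_CUBIC)
a,s=T["a"],S["a"]
cv2.imwrite("pics/crop.png",np.vstack([np.hstack([c(a,300,155,88,66),c(s,200,130,80,60)]),np.hstack([c(a,140,165,80,60),c(s,200,220,88,66)])]))
def hm(n,x0,x1,y0,y1):
    d=np.load(n+".npz")["d"];P=[]
    for v in range(y0,y1):
        for u in range(x0,x1):
            if d[v,u]>0:P.append([u,v,*world(n,u,v,d=float(d[v,u]))])
    return np.array(P)
for n,b in(("top",(305,385,158,212)),("side",(215,266,130,188))):
    P=hm(n,*b);np.save("rack_"+n,P);Q=P[P[:,4]>55]
    print(n,len(Q)); 
    r=P[P[:,4]>8];print(cv2.minAreaRect(r[:,2:4].astype(np.float32)))
    H={}
    for q in Q:
        k=(round(q[2]/8),round(q[3]/8));H[k]=max(H.get(k,0),int(q[4]))
    ks=list(H);X=sorted({k[0] for k in ks});Y=sorted({k[1] for k in ks},reverse=True)
    print("     "+" ".join(f"{y*8:4d}" for y in Y))
    for x in X[::-1]:print(f"{x*8:4d} "+" ".join(f"{H.get((x,y),0):4d}" for y in Y))
for n,b in(("top",(158,190,183,212)),("side",(225,256,238,285))):
    P=hm(n,*b);Q=P[(P[:,4]>57)&(P[:,4]<75)];print(n,len(Q),Q[:,4].max(),cv2.minEnclosingCircle(Q[:,2:4].astype(np.float32)),Q[:,2:4].min(0),Q[:,2:4].max(0))
E
```

```text
Traceback (most recent call last):
  File "h.py", line 4, in world
    p=camera_params(n);K=np.array(p["intrinsics"]);D=np.array(p["distortion"])
ValueError: time passes only in moves, steps and waits
```

View pics/crop.png

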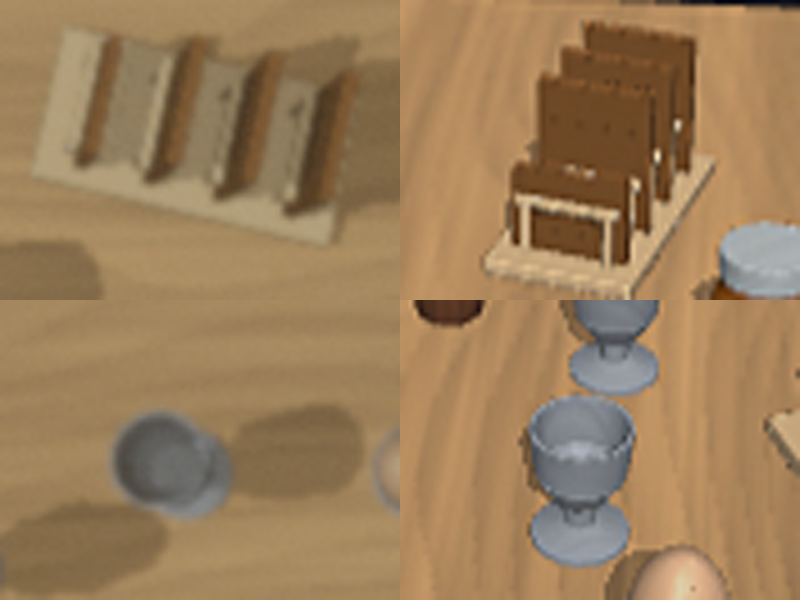

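The crop confirms both targets. The broken bread is the short piece nearest the kettle side (crop (95,100) in the top view, (570,185) in the side view), with three whole ones beyond it. The cup at crop (160,460) is open and empty.

```bash
sed -i 's/^def world/import functools\ncp=functools.lru_cache(camera_params)\ndef world/; s/p=camera_params(n)/p=cp(n)/' h.py
cat > m.py <<'E'
from h import *
def hm(n,x0,x1,y0,y1):
    d=np.load(n+".npz")["d"];return np.array([[u,v,*world(n,u,v,d=float(d[v,u]))] for v in range(y0,y1) for u in range(x0,x1) if d[v,u]>0])
for n,b in(("top",(305,385,158,212)),("side",(215,266,130,188))):
    P=hm(n,*b);r=P[P[:,4]>6];print(n,cv2.minAreaRect(r[:,2:4].astype(np.float32)))
    H={}
    for q in P[P[:,4]>52]:
        k=(round(q[2]/8),round(q[3]/8));H[k]=max(H.get(k,0),int(q[4]))
    X=sorted({k[0] for k in H});Y=sorted({k[1] for k in H},reverse=True)
    print("     "+" ".join(f"{y*8:4d}" for y in Y))
    for x in X[::-1]:print(f"{x*8:4d} "+" ".join(f"{H.get((x,y),0):4d}" for y in Y))
for n,b in(("top",(158,190,183,212)),("side",(225,256,238,285))):
    P=hm(n,*b);Q=P[(P[:,4]>57)&(P[:,4]<75)];print(n,len(Q),Q[:,4].max(),cv2.minEnclosingCircle(Q[:,2:4].astype(np.float32)))
E
python3 m.py
```

```text
top ((547.5188598632812, -198.82110595703125), (171.26492309570312, 90.4372329711914), 74.56271362304688)
     -128 -136 -144 -152 -168 -176 -184 -192 -208 -216 -224 -232 -240 -248 -256 -264 -272
 600    0    0   57    0    0    0    0    0    0    0    0    0    0    0    0    0    0
 592    0    0   62   61    0    0    0    0    0    0    0    0    0    0    0    0    0
 584    0    0   62   61    0    0  100   99    0    0    0    0    0    0    0    0    0
 576    0    0   66   63    0    0  103   98    0    0   98   99    0    0    0    0    0
 568    0   59   64    0    0   92  101   97    0   91  101   97    0    0    0   96   94
 560    0   63   61    0    0   99  100    0    0  101  100    0    0    0   98  101    0
 552    0   64   61    0    0  101   98    0    0  101  101    0    0    0  100  101    0
 544   64   64    0    0    0  100   99    0    0  100   99    0    0    0   99   99    0
 536   67   65    0    0  104  101    0    0   97   99    0    0    0    0  101  102    0
 528   61   64    0    0  101   99    0    0   99  101    0    0    0  100  101    0    0
 520
[... 1768 characters left out ...]
  62  102   63    0    0  100  101   86    0    0    0  104  100    0
 512    0    0    0    0    0    0    0    0    0    0    0    0    0  102  101    0    0    0  102  100    0    0
 504    0    0    0    0    0    0    0    0    0    0    0    0    0    0    0    0    0    0  100  102    0    0
 480   83   86   84    0    0    0    0    0    0    0    0    0    0    0    0    0    0    0    0    0    0    0
 472   84   84   86   84    0    0    0    0    0    0    0    0    0    0    0    0    0    0    0    0    0    0
top 85 67.92297725543722 ((521.5828247070312, 233.2724151611328), 25.17782211303711)
side 169 66.7699253114589 ((522.4649658203125, 236.0670928955078), 25.71934700012207)
```

Broken bread top is at about (563,-141,65) and the cup rim at about (522,235,65), with both views agreeing. I'll move high with the fingers closed.

Call:
move_arm --targets "1 -1.2 -1.5 0 0 0 -1;3 -3.5 -3 0 0 0 -1;6 -7 -4 0 0 0 -1;9 -10.5 -4 0 0 0 -1;12 -14 -4 0 0 0 -1;15 -17.5 -4 0 0 0 -1;18 -21 -4 0 0 0 -1;21 -24.5 -4 0 0 0 -1"

```text
time: 0.9
position: [327.6, -283.2, 276.6]
tcp_rot: [[0.94, 0.342, -0.0], [0.342, -0.94, 0.0], [0.0, -0.0, -1.0]]
force: [1.4, -0.2, 0.8]
grip_width: 0.31
grip_force: 0.0
```

Call:
move_arm --targets "3 -3.5 0 0 0 0 -1;6 -7 0 0 0 0 -1;9 -10.5 0 0 0 0 -1;12 -14 0 0 0 0 -1;15 -17.5 0 0 0 0 -1;18 -21 0 0 0 0 -1;21 -24.5 0 0 0 0 -1;24 -28 0 0 0 0 -1"

```text
time: 1.7
position: [457.1, 62.3, 276.6]
tcp_rot: [[0.939, 0.343, -0.0], [0.343, -0.939, -0.0], [-0.0, 0.0, -1.0]]
force: [0.5, -0.9, 0.4]
grip_width: 0.007
grip_force: 0.0
```

Call:
move_arm --targets "3 -3.5 0 0 0 0 -1;6 -7 0 0 0 0 -1;9 -10.5 0 0 0 0 -1;11 -12.8 0 0 0 0 -1;12.1 -14.1 0 0 0 0 -1;12.1 -14.1 0 0 0 0 -1;12.1 -14.1 0 0 0 0 -1;12.1 -14.1 0 0 0 0 -1"

```text
time: 2.5
position: [521.9, 232.8, 276.6]
tcp_rot: [[0.94, 0.342, -0.001], [0.342, -0.94, -0.001], [-0.001, 0.0, -1.0]]
force: [0.5, 0.2, 0.5]
grip_width: 0.005
grip_force: 0.0
```

```bash
python3 - <<'E'
from h import *
a,d=capture("top");s,_=capture("side")
c=lambda a,x,y,w,h:cv2.resize(a[y:y+h,x:x+w,::-1],(400,300))
cv2.imwrite("pics/above.png",np.hstack([c(a,100,120,160,120),c(s,150,150,200,150)]))
st=read_state();print(st["time"],st["position"],st["tcp_rot"],st["grip_width"])
E
```

```text
2.6 [522.1555622  232.92880334 276.8650664 ] [[ 9.39945610e-01  3.41324258e-01 -2.85305328e-05]
 [ 3.41324248e-01 -9.39945597e-01 -1.78343187e-04]
 [-8.76900048e-05  1.57894733e-04 -9.99999984e-01]] 0.003063065871473013
```

View pics/above.png

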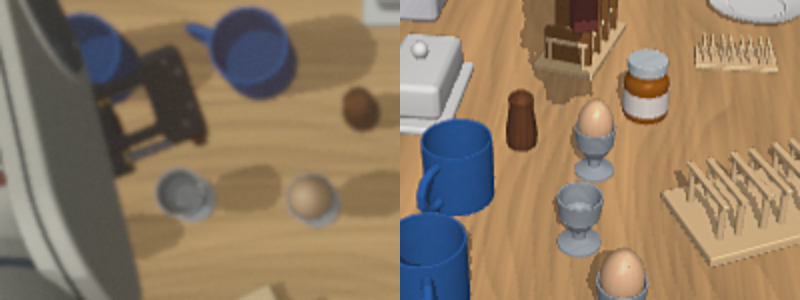

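The view shows the gripper right over the empty cup: fingertip at right-crop (585,12), cup at (580,205), eggs on either side. Now straight down 16.7 cm, then dwell.

Call:
move_arm --targets "0 0 1.5 0 0 0 -1;0 0 4 0 0 0 -1;0 0 7 0 0 0 -1;0 0 10 0 0 0 -1;0 0 12.5 0 0 0 -1;0 0 14.5 0 0 0 -1;0 0 16 0 0 0 -1;0 0 16.7 0 0 0 -1"

```text
time: 3.4
position: [521.9, 233.4, 108.6]
tcp_rot: [[0.94, 0.342, -0.001], [0.342, -0.94, -0.001], [-0.002, 0.0, -1.0]]
force: [-0.1, -0.4, -0.1]
grip_width: 0.009
grip_force: 0.0
```

```bash
python3 - <<'E'
from h import *
s,_=capture("side")
cv2.imwrite("pics/cup.png",cv2.resize(s[150:330,150:390,::-1],(800,600)))
st=read_state();print(st["time"],st["position"])
E
```

```text
3.45 [521.76487956 233.49674683 108.24991162]
```

View pics/cup.png

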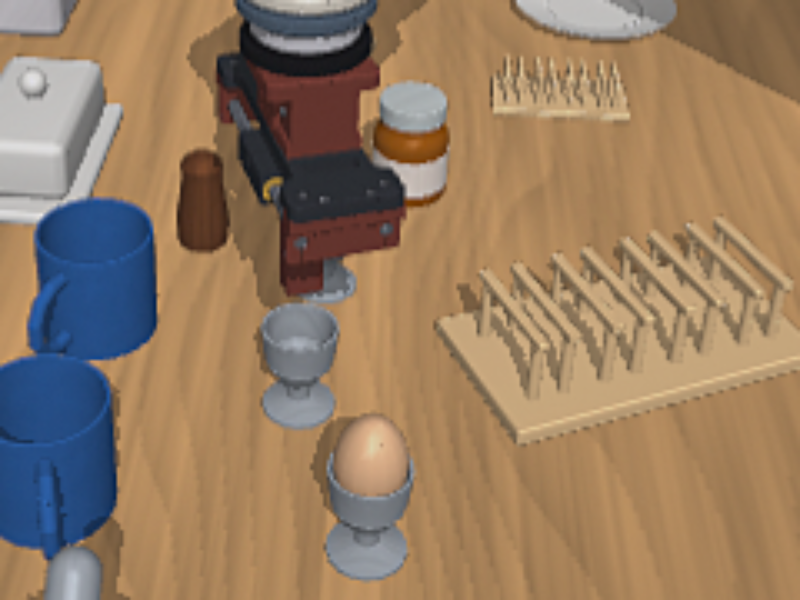

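The fingertips at (302,288) hover about 3 cm above the centre of the empty cup's rim at (300,325), touching nothing. Now dwelling.

Call:
move_arm --targets "0 0 0 0 0 0 -1;0 0 0 0 0 0 -1;0 0 0 0 0 0 -1;0 0 0 0 0 0 -1;0 0 0 0 0 0 -1;0 0 0 0 0 0 -1;0 0 0 0 0 0 -1;0 0 0 0 0 0 -1"

```text
time: 4.25
position: [522.4, 234.2, 109.7]
tcp_rot: [[0.939, 0.343, -0.0], [0.343, -0.939, -0.0], [-0.0, -0.0, -1.0]]
force: [0.4, -0.5, -1.2]
grip_width: 0.007
grip_force: 0.0
```

Call:
move_arm --targets "0 0 0 0 0 0 -1;0 0 0 0 0 0 -1;0 0 0 0 0 0 -1;0 0 0 0 0 0 -1;0 0 0 0 0 0 -1;0 0 0 0 0 0 -1;0 0 0 0 0 0 -1;0 0 0 0 0 0 -1"

```text
time: 5.05
position: [522.4, 234.2, 109.7]
tcp_rot: [[0.939, 0.343, 0.0], [0.343, -0.939, 0.0], [0.0, -0.0, -1.0]]
force: [0.3, 0.2, 0.1]
grip_width: 0.005
grip_force: 0.0
```

Call:
move_arm --targets "0 0 0 0 0 0 -1;0 0 0 0 0 0 -1;0 0 0 0 0 0 -1;0 0 0 0 0 0 -1;0 0 0 0 0 0 -1;0 0 0 0 0 0 -1;0 0 0 0 0 0 -1;0 0 0 0 0 0 -1"

```text
time: 5.85
position: [522.4, 234.2, 109.7]
tcp_rot: [[0.939, 0.343, -0.0], [0.343, -0.939, 0.0], [-0.0, -0.0, -1.0]]
force: [-0.5, 0.1, 0.1]
grip_width: 0.004
grip_force: 0.0
```

Call:
move_arm --targets "0 0 0 0 0 0 -1;0 0 0 0 0 0 -1;0 0 0 0 0 0 -1;0 0 0 0 0 0 -1;0 0 0 0 0 0 -1;0 0 0 0 0 0 -1;0 0 0 0 0 0 -1;0 0 0 0 0 0 -1"

```text
time: 6.65
position: [522.4, 234.2, 109.7]
tcp_rot: [[0.939, 0.343, -0.0], [0.343, -0.939, 0.0], [-0.0, -0.0, -1.0]]
force: [-0.8, -0.1, 0.2]
grip_width: 0.004
grip_force: 0.0
```

Call:
move_arm --targets "0 0 -1.5 0 0 0 -1;0 0 -4 0 0 0 -1;0 0 -7 0 0 0 -1;0 0 -10 0 0 0 -1;0 0 -12.5 0 0 0 -1;0 0 -14.5 0 0 0 -1;0 0 -16 0 0 0 -1;0 0 -16.7 0 0 0 -1"

```text
time: 7.45
position: [523.0, 234.5, 279.5]
tcp_rot: [[0.939, 0.343, 0.003], [0.343, -0.939, 0.001], [0.004, -0.0, -1.0]]
force: [0.4, -0.8, -0.5]
grip_width: 0.009
grip_force: 0.0
```

Call:
move_arm --targets "-0.5 2 0 0 0 0 -1;-1.4 5.5 0 0 0 0 -1;-2.5 10 0 0 0 0 -1;-3.6 14.5 0 0 0 0 -1;-4.7 19 0 0 0 0 -1;-5.8 23.5 0 0 0 0 -1;-6.8 27.5 0 0 0 0 -1;-7.7 31 0 0 0 0 -1"

```text
time: 8.25
position: [556.0, -85.5, 276.9]
tcp_rot: [[0.94, 0.342, -0.0], [0.342, -0.94, -0.0], [-0.0, -0.0, -1.0]]
force: [0.3, 0.5, 0.2]
grip_width: 0.004
grip_force: 0.0
```

Call:
move_arm --targets "-0.6 2.5 0 0 0 0 -1;-1 4.1 0 0 0 0 -1;-1.3 5.2 0 0 0 0 -1;-1.3 5.6 0 0 0 0 -1;-1.3 5.6 0 0 0 0 -1;-1.3 5.6 0 0 0 0 -1;-1.3 5.6 0 0 0 0 -1;-1.3 5.6 0 0 0 0 -1"

```text
time: 9.05
position: [563.3, -139.7, 276.7]
tcp_rot: [[0.939, 0.344, -0.0], [0.344, -0.939, 0.0], [-0.0, -0.0, -1.0]]
force: [-1.1, 0.2, -0.1]
grip_width: 0.003
grip_force: 0.0
```

```bash
python3 - <<'E'
from h import *
a,_=capture("top");s,_=capture("side")
c=lambda a,x,y,w,h:cv2.resize(a[y:y+h,x:x+w,::-1],(400,300))
cv2.imwrite("pics/above2.png",np.hstack([c(a,270,100,160,120),c(s,160,80,160,120)]))
st=read_state();print(st["time"],st["position"])
E
```

```text
9.15 [ 563.28238621 -140.00271924  276.7208091 ]
```

View pics/above2.png

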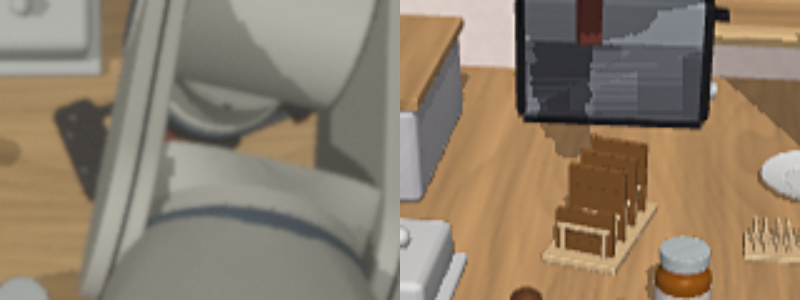

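The side view shows the fingers at right-crop (590,40), above the short front piece at (587,210). Nothing has moved. Descending.

Call:
move_arm --targets "0 0 1.5 0 0 0 -1;0 0 4 0 0 0 -1;0 0 7 0 0 0 -1;0 0 10 0 0 0 -1;0 0 12.5 0 0 0 -1;0 0 14.5 0 0 0 -1;0 0 16 0 0 0 -1;0 0 16.7 0 0 0 -1"

```text
time: 9.95
position: [562.7, -140.2, 108.4]
tcp_rot: [[0.939, 0.343, -0.002], [0.343, -0.939, 0.0], [-0.001, -0.001, -1.0]]
force: [0.6, 0.0, -0.4]
grip_width: 0.004
grip_force: 0.0
```

```bash
python3 - <<'E'
from h import *
s,_=capture("side")
cv2.imwrite("pics/bread.png",cv2.resize(s[80:230,140:340,::-1],(800,600)))
st=read_state();print(st["time"],st["position"])
E
```

```text
10.0 [ 562.60765497 -140.18728964  108.06659598]
```

View pics/bread.png

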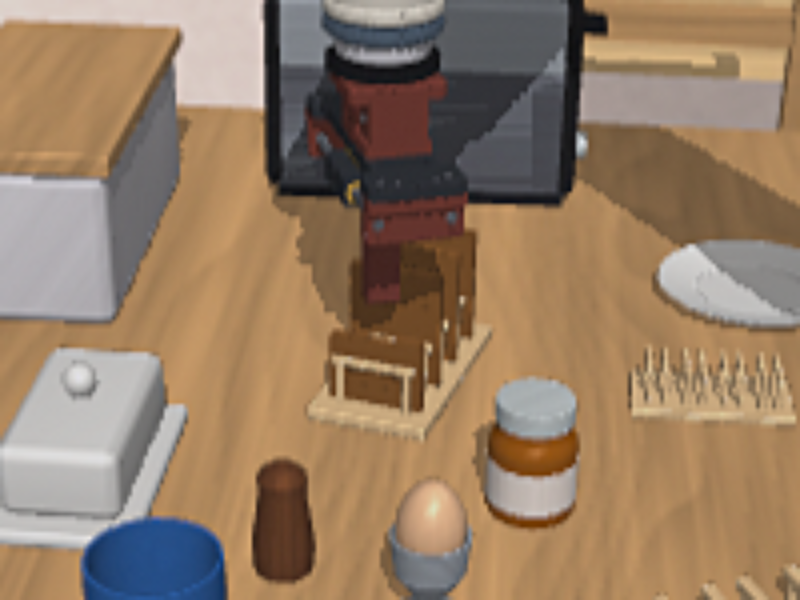

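The fingertips at (382,300) hover above the middle of the broken piece's edge at (378,340), in front of the whole ones and touching nothing. Dwelling.

Call:
move_arm --targets "0 0 0 0 0 0 -1;0 0 0 0 0 0 -1;0 0 0 0 0 0 -1;0 0 0 0 0 0 -1;0 0 0 0 0 0 -1;0 0 0 0 0 0 -1;0 0 0 0 0 0 -1;0 0 0 0 0 0 -1"

```text
time: 10.8
position: [563.3, -140.4, 109.7]
tcp_rot: [[0.939, 0.343, 0.0], [0.343, -0.939, 0.0], [0.0, -0.0, -1.0]]
force: [-0.3, -0.6, 0.2]
grip_width: 0.005
grip_force: 0.0
```

Call:
move_arm --targets "0 0 0 0 0 0 -1;0 0 0 0 0 0 -1;0 0 0 0 0 0 -1;0 0 0 0 0 0 -1;0 0 0 0 0 0 -1;0 0 0 0 0 0 -1;0 0 0 0 0 0 -1;0 0 0 0 0 0 -1"

```text
time: 11.6
position: [563.3, -140.5, 109.7]
tcp_rot: [[0.939, 0.343, -0.0], [0.343, -0.939, 0.0], [-0.0, -0.0, -1.0]]
force: [0.1, 0.4, -0.7]
grip_width: 0.007
grip_force: 0.0
```

Call:
move_arm --targets "0 0 0 0 0 0 -1;0 0 0 0 0 0 -1;0 0 0 0 0 0 -1;0 0 0 0 0 0 -1;0 0 0 0 0 0 -1;0 0 0 0 0 0 -1;0 0 0 0 0 0 -1;0 0 0 0 0 0 -1"

```text
time: 12.4
position: [563.3, -140.5, 109.7]
tcp_rot: [[0.939, 0.343, -0.0], [0.343, -0.939, -0.0], [-0.0, 0.0, -1.0]]
force: [-0.2, -1.0, 0.6]
grip_width: 0.002
grip_force: 0.0
```

Call:
move_arm --targets "0 0 0 0 0 0 -1;0 0 0 0 0 0 -1;0 0 0 0 0 0 -1;0 0 0 0 0 0 -1;0 0 0 0 0 0 -1;0 0 0 0 0 0 -1;0 0 0 0 0 0 -1;0 0 0 0 0 0 -1"

```text
time: 13.2
position: [563.3, -140.5, 109.7]
tcp_rot: [[0.939, 0.343, 0.0], [0.343, -0.939, -0.0], [0.0, 0.0, -1.0]]
force: [1.4, -0.4, -0.3]
grip_width: 0.004
grip_force: 0.0
```

```bash
python3 -c "
from cell import *
s=read_state();print(s['time'],s['position'],finish_job())"
```

```text
the job is handed in; nothing more can be done
13.2 [ 563.27968615 -140.46957158  109.68715878] None
```

The arm pointed at the empty egg cup and then at the broken crispbread, from about 3 cm above and for about 3 s each, with no sign of touching anything; the job was handed in at 13.2 s, still pointing at the crispbread.

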